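# Start a whiteness reading

### The arm

A 6-joint arm with a two-finger parallel gripper is mounted at the origin on the work surface. World frame = base frame: x ahead of the robot, y to its left, z up, the work surface at z = 0. Lengths are in mm, angles in rad, forces in N, time in s.
With the tool pointing down it reaches from about 350 to 775 mm from the base axis. Payload 7.3 kg.
Tool frame: the origin (TCP) lies on the front face of the gripper's body, between the roots of the fingers; the fingertips stand 66 mm ahead of it and the grasp point (between the pads) lies 47 mm ahead of it (bot.tip_extent is the distance from the TCP to the fingertips, in mm); z points along the fingers, y is the line along which they close (so a half turn about z gives the same grasp; the last joint's range is limited). The gripper opens to 92 mm and grips with 3 to 60 N. Pads are 19 mm wide; open, the fingers measure 130 mm over their backs; the gripper's body (75 mm by 190 mm) begins 47 mm behind the grasp point.
Start: joints at [-1.331, 0.342, 1.524, -0, 1.275, -0.146], TCP at [197.58, -486.416, 292.241] pointing down, gripper open.
Joint ranges: [-2.53, 2.53], [-0.77, 2.02], [0.04, 2.7], [-1, 4.14], [0.28, 2.66], [-3.11, 3.11]. Speed limits (rad/s): [2.57, 2.57, 3.14, 3.14, 3.14, 3.14].

### API

Orientations are given as [roll, pitch, yaw] about the fixed x, y, z axes, in that order (R = Rz(yaw) Ry(pitch) Rx(roll)).
In Python, from plant import readout, viewer, order, bot gives the robot as it stands.
- The arm moves only by the shell command python3 -m creep 'ROWS'. ROWS is text: rows parted by semicolons, each of 7 numbers parted by spaces: the shift along the world's x, y, z in m, then the turn, a rotation vector about the world's x, y, z in rad, then the opening in per cent of the stroke, from 0 (shut) to 100 (fully open). A call has 1 to 8 rows; each row shifts and turns the commanded pose from where the row before left it; what a row does not reach is not made up. A row lasts 1/12 s, in which the tool goes at most 41.7 mm and 7.16 degrees, less where a joint would pass 70% of its speed; a pose out of reach is approached as far as the arm can. A call is refused whole if a number of a shift passes 0.0417 or a number of a turn 0.125, either way. A call with a gripper value outside its range is refused whole. The fingers move at their own pace and stop on an object; the grip force is fixed at half the most. Time passes only in rows, so rows that do not move let the fingers close. It gives the time, the measured TCP pose, the force, the opening and the grip force at its end, in the units of the state.
- readout.get_obs(): the state, without advancing time (a new reading comes with each control period).
- viewer.capture(name): name is "scene" or "top" or "wrist"; returns the picture (400x640x3 uint8, red, green, blue); there is no depth.
- viewer.camera_info(name): a dict with "fx", "fy", "cx", "cy" (pixels), "D" ([k1, k2, p1, p2, k3] as OpenCV has them; the pictures are not rectified), "origin" and "rotation" of the camera in the world. Camera axes: x right, y up, looking along -z (the intrinsics and any distortion apply to the point x, -y, -z); pixel columns grow to the right and rows downward; lengths in mm; the calibration is good to about 2 mm. A picture is of the moment at which its call begins: read the wrist's pose just before it. camera_info takes no time and is no camera call; for the wrist camera it gives the pose at the moment of the call.
- order.close_job(): hands the job in; it is judged then, once.
The state is a dict: "time": time; "joint_positions": joint angles; "dq": joint speeds; "tau": joint torques, N m; "tool_pos": TCP position; "tcp_rot": TCP orientation; "contact_force": force on the tool from outside, world axes, zero at the start; "moment": the same for the moment, N m; "grip_width": finger opening in mm; "finger_force": force on a finger pad.
Only numpy, scipy, OpenCV 4.12 (cv2) and the standard library are available. Lean on these libraries where they do the work, as an engineer would, in place of code of your own. Each camera call takes 0.05 s, during which the arm holds its last target. There are 200 camera calls.

### The job

Start a reading on the flour whiteness meter: with the fingertips, push the sample slide by its grey tab fully home into the housing, with the shut dish left standing in its well, and only then press the START key, the long bar-shaped one, gently all the way down and let it come up again. Do not press the other three keys, and do not grip, pick up or disturb the dish or anything else on the bench.

Things in the scene. Friction and masses are not known exactly. Their poses are not given: they have to be found in the camera images.
- meter: white whiteness meter fixed on the bench, yaw varies. Origin on the bench; in its frame it spans x -120..120, y -240..200 mm. Deck top 45 mm above the bench; at the -y end (y -240..-80) a housing 165 mm high, with a tunnel in its +y face for the sample slide (centre line x = 40). Keys lie in a row at x = -70, y 5..161 mm
- slide (a joint): travel of the sample slide along the meter's -y axis, m: 0 fully out, at the start, 0.080 fully home in the housing (hard stop). About 2 N of friction; it stays where it is left
- tab (a point): middle of the outer (+y) face of the grey upright push tab at the slide's outer end: 75 mm wide (meter x), 10 mm thick, facing the meter's +y, top edge 100 mm above the bench, this point 82 mm. Push it towards the meter's -y. With the slide home it still stands 70 mm clear of the housing; at the start 70 mm of deck behind it is free
- well (a point): centre of the floor of the square well (65 mm inside, rim 4 mm high) at the slide's inner end, 115 mm to the meter's -y from the tab's outer face; its axes are the meter's axes
- dish: shut steel sample dish, 60 mm across, 20 mm high, standing loose in the well of the slide; origin under its centre. It rides with the slide and must stay in its well
- bar_key_top (a point): one of four white keys on the deck's dark panel: the START key, the only long bar, 50 mm (along the meter's x) x 16 mm. They sit in a row along the meter's y axis, 52 mm apart, in an order that changes. Point: middle of its top face, 55 mm above the bench when up
- bar_key (a joint): travel of that key, m: 0 up, 0.005 fully down; it springs back by itself (1.2 N to start moving, 4.2 N fully down)
- round_key_top (a point): one of four white keys on the deck's dark panel: large round, 28 mm across. They sit in a row along the meter's y axis, 52 mm apart, in an order that changes. Point: middle of its top face, 55 mm above the bench when up
- round_key (a joint): travel of that key, m: 0 up, 0.005 fully down; it springs back by itself (1.2 N to start moving, 4.2 N fully down)
- square_key_top (a point): one of four white keys on the deck's dark panel: square, 26 mm. They sit in a row along the meter's y axis, 52 mm apart, in an order that changes. Point: middle of its top face, 55 mm above the bench when up
- square_key (a joint): travel of that key, m: 0 up, 0.005 fully down; it springs back by itself (1.2 N to start moving, 4.2 N fully down)
- small_key_top (a point): one of four white keys on the deck's dark panel: small round, 16 mm across. They sit in a row along the meter's y axis, 52 mm apart, in an order that changes. Point: middle of its top face, 55 mm above the bench when up
- small_key (a joint): travel of that key, m: 0 up, 0.005 fully down; it springs back by itself (1.2 N to start moving, 4.2 N fully down)
- spare_dish: loose bystander: a second shut steel dish like 'dish' (60 mm across, 20 mm high) standing on the housing's roof; origin under its centre
- puck: loose bystander: black stepped puck, 44 mm across, 28 mm high, standing on the meter's deck behind the slide's tab; origin under its centre
- jar: loose bystander: jar with white cap, 64 mm across, 85 mm high, on the bench beyond the meter; origin under its centre
- weight: loose bystander: brass weight with a knob, 40 mm across, 60 mm high, on the bench beside the +y end of the meter; origin under its centre
- spatula: loose bystander: spatula lying on the bench to the right, origin under its middle
- brush: loose bystander: brush lying on the bench to the left, origin under its middle
- mortar: loose bystander: white bowl, 90 mm across, 50 mm high, on the bench to the right; origin under its centre

How it is judged (in metres and radians):
On the way, in this order (a step that is already met when the one before it is completed fails the run):
1. the sample slide is fully home (value of joint slide above 0.076 m), for 0.2 s.
2. with the slide home, the bar key is pressed all the way down by the fingers (value of joint slide above 0.076 m and value of joint bar_key above 0.004 m and contact force between the fingers and bar_key above 0.5 N), for 0.05 s.
At the end, for the whole second after the job is handed in: The slide is home (within 4 mm of its stop), the dish stands upright in its well (within 8 mm of its centre), all four keys are up (within 1.2 mm), and no other loose thing has moved 20 mm or more (value of joint slide above 0.076 m and horizontal distance between dish and well below 0.008 m and z of dish in the frame of well below 0.006 m and angle between dish's own z axis and vertical below 0.15 rad and value of joint each of bar_key, round_key, square_key, small_key below 0.0012 m and linear speed of dish below 0.02 m/s and distance of each of spare_dish, puck, jar, weight, spatula, brush, mortar from where it was at the start of the episode below 0.02 m); the robot touches nothing.
It fails at once if the bar key is pressed (more than 2 mm) while the slide is not home (value of joint bar_key above 0.002 m and not (value of joint slide above 0.076 m)).
It fails at once if another key is pressed (more than 2 mm) (value of joint any of round_key, square_key, small_key above 0.002 m).
It fails at once if the bar key is pressed harder than 20 N (contact force between the arm and bar_key above 20 N).
It fails at once if the dish is lifted, tipped or leaves its well, or the fingers press on it (more than 2 N) (not (horizontal distance between dish and well below 0.008 m and z of dish in the frame of well below 0.006 m and angle between dish's own z axis and vertical below 0.15 rad) or contact force between the fingers and dish above 2 N).
It fails at once if another loose thing is moved by 20 mm (distance of any of spare_dish, puck, jar, weight, spatula, brush, mortar from where it was at the start of the episode above 0.02 m).
It also fails if it takes over 42 s, if anything falls off the work surface, if the arm or the gripper's body presses on something with over 40 N, if the wrist force passes 120 N, or if a joint passes its speed limit or range.

## Working session

There is one attempt and no reset: what is moved stays moved. The work goes in short steps, Python scripts to look and compute and a shell command to move; the robot and the scene stay as the last step left them, time stands still between calls to the robot, and variables do not carry over. Pictures are saved under pics/ and viewed, at most 10 in all, crops included, and the job is handed in when it is done.

```bash
mkdir -p pics; python3 - <<'E'
from plant import readout, viewer
import cv2
for n in("scene","top"):
    im=viewer.capture(n); cv2.imwrite(f"pics/{n}0.png",im[...,::-1]); i=viewer.camera_info(n); print(n,i)
o=readout.get_obs(); print(o)
E
```

```text
scene {'fx': 509.53282630581396, 'fy': 509.53282630581396, 'cx': 320.9311376093026, 'cy': 194.7836588950111, 'D': array([0.0024038, 0.       , 0.       , 0.       , 0.       ]), 'origin': array([1335.40374552, -131.79453176, 1158.40024617]), 'rotation': array([ 0.65871617, -0.01876456,  1.43457012])}
top {'fx': 399.8818506031068, 'fy': 399.8818506031068, 'cx': 310.734417987271, 'cy': 200.98206334316131, 'D': array([-0.01586596,  0.        ,  0.        ,  0.        ,  0.        ]), 'origin': array([ 437.59743701,   -4.40014103, 1412.64562494]), 'rotation': array([ 0.07712422,  0.01107033, -1.54533857])}
{'time': 0.1, 'joint_positions': array([-1.33097552e+00,  3.42668906e-01,  1.52488748e+00, -3.00388741e-05,
        1.27539797e+00, -1.46007884e-01]), 'dq': array([-0.00144321, -0.00157155, -0.00283064,  0.00089403,  0.0005211 ,
        0.00068127]), 'tau': array([ 1.04398110e-03, -4.32006741e+01, -2.44694173e+01,  7.19101564e-02,
        5.26309479e-02, -4.48963942e-05]), 'tool_pos': array([ 197.51935015, -486.14663469,  291.61803548]), 'tcp_rot': array([-3.14024125e+00, -1.69694296e-04,  3.85837344e-01]), 'contact_force': array([ 0.55180473, -0.21232521, -0.78305012]), 'moment': array([-0.0051635 ,  0.00176659,  0.00267072]), 'finger_force': 0.0, 'grip_width': 92.00440559000046}
```

View pics/top0.png

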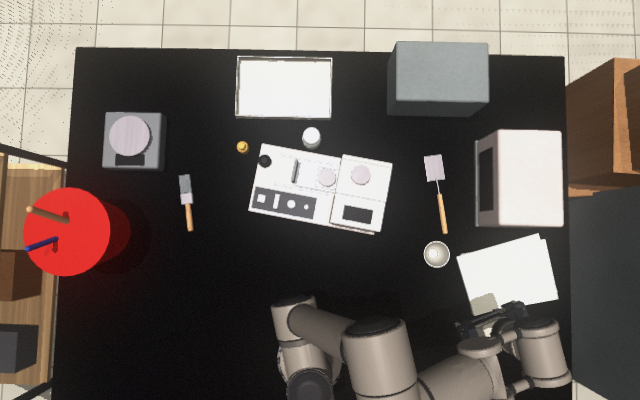

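View pics/scene0.png

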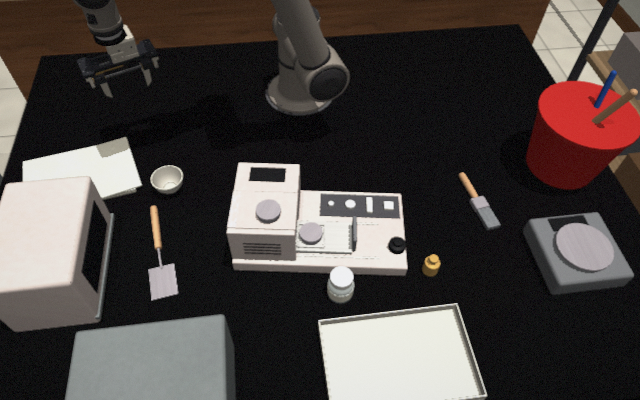

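The pictures show the meter at about top (320,188), with the housing on the right (world -y), the keys on the robot's side and the tab at about (296,171). I'll enlarge both views.

```bash
python3 - <<'E'
import cv2
t=cv2.imread("pics/top0.png")[130:245,230:400]; s=cv2.imread("pics/scene0.png")[155:285,220:420]
cv2.imwrite("pics/tc.png",cv2.resize(t,None,fx=4.7,fy=4.7,interpolation=cv2.INTER_CUBIC))
cv2.imwrite("pics/sc.png",cv2.resize(s,None,fx=4,fy=4,interpolation=cv2.INTER_CUBIC))
E
```

```text
(no output)
```

View pics/tc.png

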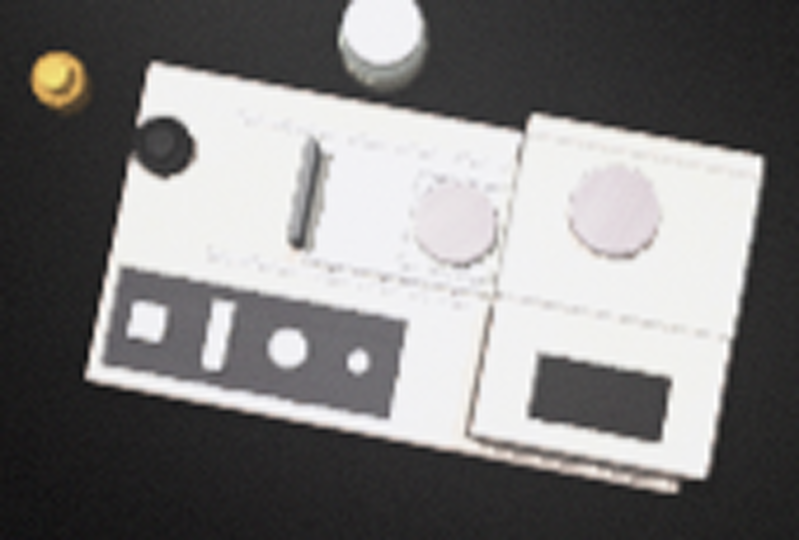

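View pics/sc.png

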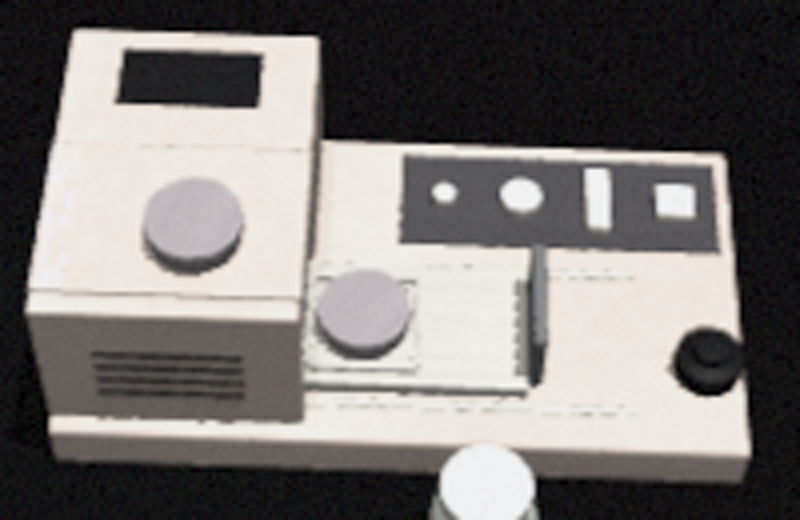

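```bash
cat > h.py <<'E'
import numpy as np, cv2
from scipy.spatial.transform import Rotation as R
from plant import viewer
def proj(P,i):
    c=R.from_euler('xyz',i['rotation']).inv().apply(np.atleast_2d(P)-i['origin'])
    c=c*[1,-1,-1]; K=np.array([[i['fx'],0,i['cx']],[0,i['fy'],i['cy']],[0,0,1]])
    return cv2.projectPoints(c,np.zeros(3),np.zeros(3),K,i['D'])[0][:,0]
def m2w(p,P): return R.from_euler('z',p[2]).apply(P)+[p[0],p[1],0]
E
python3 - <<'E'
from h import *
from scipy.optimize import least_squares
M=[(-70,161,55),(-70,109,55),(-70,57,55),(-70,5,55),(-120,200,45),(120,200,45),(120,-80,165),(120,-240,165),(-120,-240,165),(-120,-80,165)]
T=np.array([(148,322),(218,335),(288,348),(358,361),(88,380),(152,65),(530,115),(764,155),(708,478),(472,435)])/4.7+[230,130]-.4
S=np.array([(675,200),(597,197),(521,195),(444,192),(724,153),(748,453),(303,310),(28,308),(75,30),(320,38)])/4+[220,155]-.4
it,is_=[viewer.camera_info(n) for n in("top","scene")]
M=np.array(M,float)
def f(p): W=m2w(p,M); return np.r_[(proj(W,it)-T).ravel(),(proj(W,is_)-S).ravel()]
for loss in("linear","soft_l1"):
    r=least_squares(f,[500,0,-.2],x_scale=[100,100,.3],loss=loss); print(r.x)
print(f(r.x).reshape(2,-1,2).round(1).tolist())
p=r.x; np.save("pose.npy",p)
for n,P in dict(bar=(-70,109,55),sq=(-70,161,55),tab=(40,80,82),home=(40,0,82),ydir=(0,1,0)).items(): print(n,m2w(p,P).round(1))
print((proj(m2w(p,[[2.5,80,100],[77.5,80,100],[2.5,70,100],[77.5,70,100]]),it)+.4-[230,130])*4.7)
print((proj(m2w(p,[[2.5,80,100],[77.5,80,100],[2.5,70,100],[77.5,70,100]]),is_)+.4-[220,155])*4)
E
```

```text
[ 5.89080645e+02  1.18364466e+01 -1.64731809e-01]
[ 5.90443421e+02  1.18408360e+01 -1.58702960e-01]
[[[0.3, 0.3], [0.3, 0.3], [0.4, 0.3], [0.5, 0.3], [-0.5, 0.4], [-0.6, -0.4], [0.7, -3.7], [0.9, -3.1], [-0.1, 3.4], [-0.6, 3.1]], [[0.1, -0.2], [0.4, -0.0], [0.2, -0.1], [0.3, 0.1], [0.4, -0.3], [1.5, 0.5], [-0.5, 6.8], [-1.0, 5.3], [-0.1, -2.9], [0.2, -3.1]]]
bar [538.5 130.5  55. ]
sq [546.8 181.9  55. ]
tab [642.6  84.5  82. ]
home [629.9   5.5  82. ]
ydir [590.6  12.8   0. ]
[[273.36259889 238.03137227]
 [293.25222217 134.44115834]
 [287.30925607 240.59399439]
 [307.14316548 136.97182111]]
[[563.99229551 244.56637571]
 [567.06660554 343.99799167]
 [548.31779214 244.10805931]
 [550.81773912 343.52342916]]
```

```bash
python3 - <<'E'
from h import *
from scipy.optimize import least_squares
M=np.array([(-70,161,55),(-70,109,55),(-70,57,55),(-70,5,55),(-120,200,45),(120,200,45)],float)
T=np.array([(148,322),(218,335),(288,348),(358,361),(88,380),(152,65)])/4.7+[230,130]-.4
S=np.array([(675,200),(597,197),(521,195),(444,192),(724,153),(748,453)])/4+[220,155]-.4
it,is_=[viewer.camera_info(n) for n in("top","scene")]
def f(p): W=m2w(p,M); return np.r_[(proj(W,it)-T).ravel(),(proj(W,is_)-S).ravel()]
r=least_squares(f,[590,10,-.16],x_scale=[100,100,.3],loss="soft_l1"); p=r.x; print(p,abs(r.fun).max()); np.save("pose.npy",p)
for n,P in dict(bar=(-70,109,55),tab=(40,68,82),pre=(40,105,82),home=(40,-12,82)).items(): print(n,m2w(p,P).round(1))
E
python3 -m creep '0.024 0.0325 0 0 0 0.12 0;0.024 0.0325 0 0 0 0.12 0;0.024 0.0325 0 0 0 0.12 0;0.024 0.0325 0 0 0 0.12 0;0.024 0.0325 0 0 0 0.12 0;0.024 0.0325 0 0 0 0.12 0;0.024 0.0325 0 0 0 0.12 0;0.024 0.0325 0 0 0 0.12 0'
```

```text
[ 5.89666780e+02  1.09001363e+01 -1.66206999e-01] 0.7683487090473022
bar [538.7 130.   55. ]
tab [640.4  71.3  82. ]
pre [646.5 107.8  82. ]
home [627.1  -7.6  82. ]
time: 0.77
tool_pos: [390.2, -224.5, 292.2]
tcp_rot: [-3.142, -0.0, 1.351]
contact_force: [1.2, -1.5, 0.1]
grip_width: 42.9
finger_force: 0.0
```

```bash
python3 -m creep '0.026 0.034 0 0 0 0.054 0;0.026 0.034 0 0 0 0 0;0.026 0.034 0 0 0 0 0;0.026 0.034 0 0 0 0 0;0.026 0.034 0 0 0 0 0;0.026 0.034 0 0 0 0 0;0.026 0.034 0 0 0 0 0;0.026 0.034 0 0 0 0 0'
python3 -m creep '0.0245 0.034 0 0 0 0 0;0.025 0.034 0 0 0 0 0;0 0 0 0 0 0 0;0 0 0 0 0 0 0'
python3 - <<'E'
from h import *
from plant import readout
print(readout.get_obs()['tool_pos'])
i=viewer.camera_info("wrist"); im=viewer.capture("wrist"); s=viewer.capture("scene")[130:280,200:450]
cv2.imwrite("pics/w1.png",cv2.resize(np.vstack([im,cv2.resize(s,(640,384))]),(489,600))[...,::-1])
p=np.load("pose.npy")
for P in [(-70,109,55),(-70,161,55),(2.5,68,100),(77.5,68,100),(40,68,100),(-120,200,45),(120,200,45)]: print(P,(proj(m2w(p,P),i)[0]).round(1))
cv2.imwrite("pics/w1f.png",im[...,::-1])
E
```

```text
time: 1.43
tool_pos: [592.8, 40.4, 291.8]
tcp_rot: [-3.141, 0.0, 1.4]
contact_force: [1.1, -0.2, -0.1]
grip_width: 0.4
finger_force: 0.0
time: 1.77
tool_pos: [641.4, 107.9, 290.4]
tcp_rot: [-3.139, 0.001, 1.403]
contact_force: [-1.0, -0.7, 0.1]
grip_width: 0.4
finger_force: 0.0
[641.43519857 107.85480009 290.354789  ]
(-70, 109, 55) [221.4 175.6]
(-70, 161, 55) [216.8 126. ]
(2.5, 68, 100) [286.  227.5]
(77.5, 68, 100) [363.5 227.4]
(40, 68, 100) [324.7 227.4]
(-120, 200, 45) [168.6  87.3]
(120, 200, 45) [403.1  85.8]
```

View pics/w1f.png

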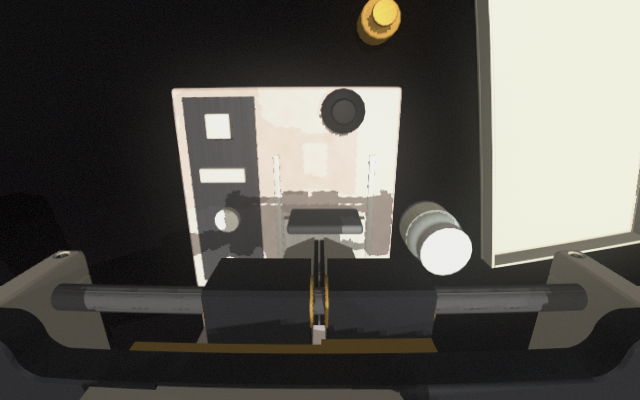

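```bash
python3 - <<'E'
from h import *
from plant import readout
i=viewer.camera_info("wrist"); p=np.load("pose.npy"); print(i['origin'], i['rotation'])
for P in [(2.5,68,100),(77.5,68,100),(40,68,60),(40,58,100),(40,80,100),(40,80,60),(40,70,100)]: print(P,(proj(m2w(p,P),i)[0]).round(1))
im=cv2.imread("pics/w1f.png")[185:285,255:395]; cv2.imwrite("pics/w1c.png",cv2.resize(im,None,fx=5,fy=5,interpolation=cv2.INTER_CUBIC))
E
```

```text
[654.60646955 186.57469335 383.04474942] [-0.31075235  0.00179491 -0.17111036]
(2.5, 68, 100) [286.3 224.7]
(77.5, 68, 100) [363.7 224.4]
(40, 68, 60) [324.4 210.6]
(40, 58, 100) [325. 234.]
(40, 80, 100) [325.  212.9]
(40, 80, 60) [324.4 200.1]
(40, 70, 100) [325.  222.6]
```

View pics/w1c.png

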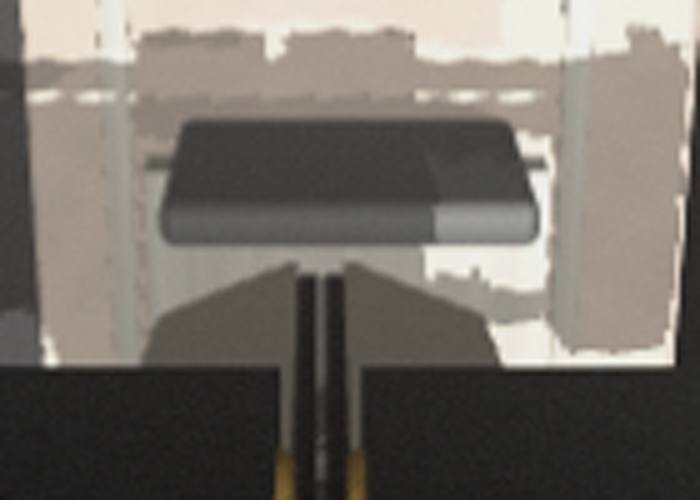

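```bash
python3 -m creep '0 0 -0.03 0 0 0 0;0 0 -0.03 0 0 0 0;0 0 -0.03 0 0 0 0;0 0 -0.03 0 0 0 0;0 0 -0.02 0 0 0 0;0 0 -0.016 0 0 0 0;0 0 0 0 0 0 0;0 0 0 0 0 0 0'; python3 -c "
from plant import bot;print(bot.tip_extent)"
```

```text
time: 2.53
tool_pos: [640.6, 104.5, 136.3]
tcp_rot: [-3.14, 0.0, 1.398]
contact_force: [0.6, 0.6, 0.4]
grip_width: 0.6
finger_force: 0.0
65.5
```

```bash
python3 -m creep '0.0024 -0.0166 0 0 0 0 0;-0.001 -0.006 0 0 0 0 0;-0.001 -0.006 0 0 0 0 0;-0.001 -0.006 0 0 0 0 0;-0.001 -0.006 0 0 0 0 0;-0.001 -0.006 0 0 0 0 0;-0.001 -0.006 0 0 0 0 0;-0.001 -0.006 0 0 0 0 0'
python3 -m creep '-0.001 -0.006 0 0 0 0 0;-0.001 -0.006 0 0 0 0 0;-0.001 -0.006 0 0 0 0 0;-0.001 -0.006 0 0 0 0 0'
```

```text
time: 3.2
tool_pos: [636.4, 46.8, 136.4]
tcp_rot: [3.141, -0.0, 1.4]
contact_force: [1.1, 2.6, 1.1]
grip_width: 0.5
finger_force: 1.3
time: 3.53
tool_pos: [632.2, 22.6, 136.1]
tcp_rot: [-3.141, 0.0, 1.4]
contact_force: [0.4, 3.1, 1.4]
grip_width: 0.7
finger_force: 1.3
```

```bash
python3 -m creep '-0.001 -0.006 0 0 0 0 0;-0.001 -0.006 0 0 0 0 0;-0.0005 -0.003 0 0 0 0 0'
for k in 1 2 3; do python3 -m creep '-0.0003 -0.002 0 0 0 0 0;0 0 0 0 0 0 0' | grep -E 'tool_pos|contact'; done
```

```text
time: 3.78
tool_pos: [629.7, 7.2, 136.1]
tcp_rot: [-3.141, 0.0, 1.399]
contact_force: [0.2, 1.6, 1.9]
grip_width: 0.4
finger_force: 1.1
tool_pos: [629.5, 6.1, 136.1]
contact_force: [-0.5, 2.7, 1.2]
tool_pos: [629.5, 5.9, 136.1]
contact_force: [1.3, 8.9, 0.5]
tool_pos: [629.4, 5.6, 136.2]
contact_force: [2.8, 15.9, 0.1]
```

```bash
python3 -m creep '0 0 0 0 0 0 0;0 0 0 0 0 0 0;0.003 0.015 0 0 0 0 0;0.003 0.02 0 0 0 0 0;0 0 0.03 0 0 0 0;0 0 0.03 0 0 0 0;-0.025 0.022 0 0 0 0 0;-0.03 0.028 0 0 0 0 0'
python3 -m creep '-0.03 0.028 0 0 0 0 0;-0.01 0.01 0 0 0 0 0;0 0 0 0 0 0 0;0 0 0 0 0 0 0'
python3 - <<'E'
from h import *
i=viewer.camera_info("wrist"); im=viewer.capture("wrist"); t=viewer.capture("top")[130:245,230:400]
p=np.load("pose.npy")
for P in [(-70,109,55),(-70,161,55),(-70,57,55),(2.5,-12,100),(77.5,-12,100)]: print(P,(proj(m2w(p,P),i)[0]).round(1))
t=cv2.resize(t,(640,433),interpolation=cv2.INTER_CUBIC)
cv2.imwrite("pics/w2.png",cv2.resize(np.vstack([im,t]),None,fx=.72,fy=.72)[...,::-1])
E
```

```text
time: 4.95
tool_pos: [581.8, 85.9, 197.9]
tcp_rot: [3.136, 0.001, 1.397]
contact_force: [0.5, 1.4, -0.5]
grip_width: 0.2
finger_force: 0.0
time: 5.28
tool_pos: [540.4, 125.4, 196.6]
tcp_rot: [3.14, 0.001, 1.401]
contact_force: [0.8, 0.3, 0.1]
grip_width: 0.4
finger_force: 0.0
(-70, 109, 55) [315.8 203.9]
(-70, 161, 55) [315.3 136.5]
(-70, 57, 55) [316.2 263.1]
(2.5, -12, 100) [409.5 369.3]
(77.5, -12, 100) [502.9 366.3]
```

View pics/w2.png

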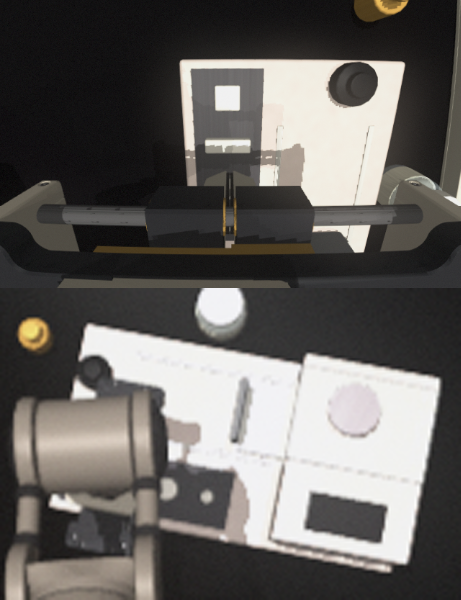

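The top view shows the tab about 79 mm further in and the dish inside the housing. In the wrist view the bar key sits at (317,203), where the pose predicts it. I'll line up and go down.

```bash
python3 -m creep '-0.0017 0.0045 -0.02 0 0 0 0;0 0 -0.025 0 0 0 0;0 0 -0.02 0 0 0 0;0 0 -0.005 0 0 0 0;0 0 0 0 0 0 0;0 0 0 0 0 0 0'
```

```text
time: 5.88
tool_pos: [539.4, 129.0, 126.6]
tcp_rot: [3.141, -0.0, 1.399]
contact_force: [0.6, -0.1, 0.5]
grip_width: 0.8
finger_force: 0.0
```

```bash
python3 -m creep '0 0 -0.003 0 0 0 0;0 0 -0.002 0 0 0 0;0 0 0 0 0 0 0'|grep -E 'tool_pos|contact'; for k in 1 2 3 4; do python3 -m creep '0 0 -0.001 0 0 0 0;0 0 0 0 0 0 0' | grep -E 'tool_pos|contact'; done
```

```text
tool_pos: [538.7, 129.6, 121.7]
contact_force: [0.4, 0.1, -0.0]
tool_pos: [538.7, 129.7, 120.7]
contact_force: [1.0, -0.6, 0.8]
tool_pos: [538.7, 129.7, 119.5]
contact_force: [0.1, -0.2, 1.3]
tool_pos: [538.7, 129.7, 118.4]
contact_force: [0.5, 0.4, 3.1]
tool_pos: [538.7, 129.7, 117.3]
contact_force: [0.8, 0.4, 2.4]
```

```bash
for k in 1 2 3; do python3 -m creep '0 0 -0.001 0 0 0 0;0 0 0 0 0 0 0' | grep -E 'tool_pos|contact'; done
```

```text
tool_pos: [538.7, 129.7, 116.3]
contact_force: [1.0, -0.5, 3.0]
tool_pos: [538.7, 129.7, 115.8]
contact_force: [0.8, 1.0, 6.2]
tool_pos: [538.7, 129.7, 115.6]
contact_force: [-0.8, -0.2, 12.3]
```

The key is on its bottom stop: the force rose to 12 N and the tool stalled at 115.6 mm. I'll lift off.

```bash
python3 -m creep '0 0 0.004 0 0 0 0;0 0 0.01 0 0 0 0;0 0 0.03 0 0 0 0;0 0 0.035 0 0 0 0;0 0 0.035 0 0 0 0;0 0 0 0 0 0 0;0 0 0 0 0 0 0;0 0 0 0 0 0 0'
python3 -c "
from plant import viewer;import cv2
s=viewer.capture('scene')[130:290,200:450];cv2.imwrite('pics/end.png',cv2.resize(s,None,fx=3,fy=3)[...,::-1])"
```

```text
time: 7.97
tool_pos: [537.6, 129.6, 227.7]
tcp_rot: [-3.14, 0.0, 1.4]
contact_force: [0.1, 0.2, -0.6]
grip_width: 0.5
finger_force: 0.0
```

View pics/end.png

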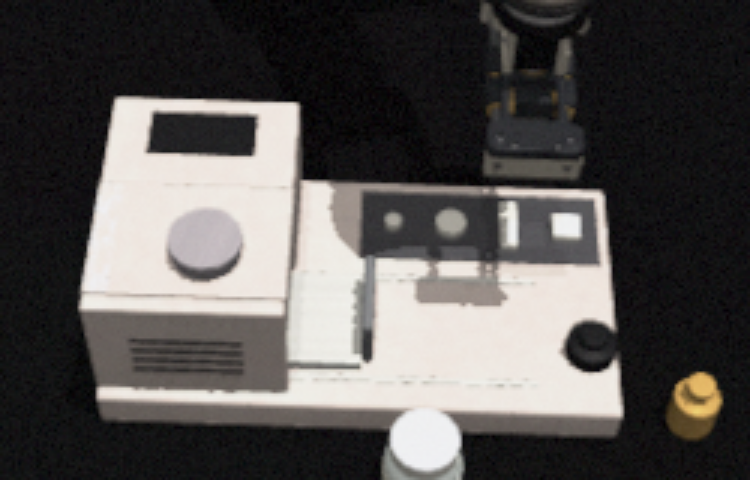

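The slide is home with the tab at about (368,305), the keys are up, and the bystanders are where they were. I'm handing in.

```bash
python3 -c "
from plant import order;print(order.close_job())"
```

```text
the job is handed in; nothing more can be done
None
```

I pushed the slide home to its stop and then pressed the START key fully down and released it. The job is handed in, but no verdict was returned; the last picture shows the slide home, the keys up and the puck, weight, jar and roof dish in place.

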